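Unlock the jar carousel and hold the marked jar at the front

ROBOT

A 6-joint arm with a two-finger parallel gripper is mounted at the origin on the work surface. World frame = base frame: x ahead of the robot, y to its left, z up, the work surface at z = 0. Lengths are in m, angles in rad, forces in N, time in s.
With the tool pointing down it reaches from about 0.35 to 0.975 m from the base axis. Payload 4.9 kg.
Tool frame: the origin (TCP) lies at the very end of the fingers, on their centre line; the grasp point (between the pads) lies manip.grip_point_offset behind it (manip.grip_point_offset is the distance from the TCP to the grasp point, in m); z points along the fingers, y is the line along which they close (so a half turn about z gives the same grasp; the last joint's range is limited). The gripper opens to 85 mm and grips with 20 to 120 N. Pads are 22 mm wide; open, the fingers measure 114 mm over their backs; the gripper's body (76 mm by 85 mm) begins 54 mm behind the grasp point. The pads swing forward as they close: fully open they stand 13 mm farther back than shut.
Start: joints at [-1.457, 0.053, 1.613, -0, 1.476, -0.119], TCP at [0.144, -0.608, 0.231] pointing down, gripper open.
Joint ranges: [-3.01, 3.01], [-1.01, 2.22], [0.06, 2.58], [-1.02, 4.17], [0.09, 2.62], [-3.14, 3.14]. Speed limits (rad/s): [2.57, 2.57, 3.14, 3.14, 3.14, 3.14].

INTERFACE

Orientations are given as a unit quaternion [w, x, y, z].
In Python, from plant import manip gives the robot as it stands.
- The arm moves only by the shell command python3 -m crank 'ROWS' [OPENING]. ROWS is JSON, a list of rows, each an object of numbers: "x", "y", "z": the shift along the tool's x, y, z in cm; "turn": the turn about the tool's z in rad. In form: [{"x": .., "y": .., "z": .., "turn": ..}, ...]. A call has 1 to 5 rows; each row shifts and turns the commanded pose from where the row before left it, along the tool's axes as they then stand; what a row does not reach is not made up. A row lasts 1/10 s, in which the tool goes at most 50 mm and 8.59 degrees, less where a joint would pass 70% of its speed; a pose out of reach is approached as far as the arm can. A call with a gripper value outside its range is refused whole. OPENING is the opening in per cent of the stroke, from 0 (shut) to 100 (fully open), set as the call begins (- or left out, the last holds). The fingers move at their own pace and stop on an object; the grip force is fixed at half the most. Time passes only in rows, so rows that do not move let the fingers close. It gives the time, the measured TCP pose, the force, the opening and the grip force at its end, in the units of the state.
- manip.state(): the state, without advancing time (a new reading comes with each control period).
- manip.grab_frame(name): name is "scene" or "top" or "wrist"; returns (picture, depth): 384x512x3 uint8, red, green, blue; 384x512 float32, m along the optical axis (not along the pixel's ray), 0 where there is no reading.
- manip.camera_model(name): a dict with "mtx" (3x3 intrinsics, pixels), "k1" (the pictures are not rectified: a ray, as slopes to the right and down, at radius r is drawn at 1 + k1 r^2 times it, then the intrinsics apply), "world_to_cam" (4x4, takes a point from world to camera coordinates). Camera axes: x right, y down, z forward; pixel columns grow to the right and rows downward; lengths in m; the calibration is good to about 2 mm. A picture is of the moment at which its call begins: read the wrist's pose just before it. camera_model takes no time and is no camera call; for the wrist camera it gives the pose at the moment of the call.
- manip.job_done(): hands the job in; it is judged then, once.
The state is a dict: "time": time; "joint_pos": joint angles; "joint_vel": joint speeds; "joint_efforts": joint torques, N m; "tool_pos": TCP position; "tool_rot": TCP orientation; "contact_force": force on the tool from outside, world axes, zero at the start; "ft_torque": the same for the moment, N m; "gripper_width": opening from 0.0 (shut) to 1.0 (fully open); "grasp_force": force on a finger pad.
Only numpy, scipy, OpenCV 4.12 (cv2) and the standard library are available. Lean on these libraries where they do the work, as an engineer would, in place of code of your own. Each camera call takes 0.05 s, during which the arm holds its last target. There are 200 camera calls.

TASK

The jar carousel on the repair bench is locked by a toggle clamp: push the clamp's red handle over, outwards, until its arm stands fully open, and only then turn the carousel until the jar with the yellow lid is lined up with the red pointer at the front of the board. Finish with the gripper still holding the carousel's wooden T-handle, keeping the carousel still in that position with the clamp left open, so that I can lock it again. All six jars stay upright in their sockets and the other things on the bench are left alone.

Things in the scene. Friction and masses are not known exactly. Their poses are not given: they have to be found in the camera images.
- board: plywood base board, 375 x 470 mm, 18 mm thick, fixed to the bench, carrying the carousel and its clamp; origin on the carousel's axis at the bench top; its -x axis points to the front, where the red pointer, an arrow painted on the board with its tip towards the axis, lies at x from -0.2025 to -0.1675, y = 0; its +y axis to the side where the clamp is screwed down (the board reaches 205 mm to -x, 170 mm to +x and -y, and 300 mm to +y)
- carousel (a joint): turn of the carousel about its upright axis, rad, anticlockwise seen from above positive, counted from where it stands at the start. It turns without end on a bearing with light drag (about 0.06 N m), and is held fast while the clamp is shut. Green platter of 324 mm diameter, upper face 45 mm above the bench, with six black sockets (66 mm wide, 16 mm high, 60 degrees apart) on a circle of 98 mm radius
- tee: the carousel's T-handle: a 22 mm steel post on the axis and a wooden cross bar on top, 100 mm long, 16 mm wide and 20 mm high, its centre 195 mm above the bench; turns with the carousel; the bar lies along this body's x axis; origin on the axis at the bench top
- tee_grip (a point): centre of the T-handle's wooden cross bar, on the carousel's axis
- clamp_arm (a joint): swing of the toggle clamp's steel arm, rad: 0 is shut, with the rubber foot pressed on the platter's rim; grows as the arm lifts, to 1.3 fully open (arm nearly upright); past 0.2 the foot is clear. The arm is linked to the red handle: it opens when the handle is pushed over outwards
- handle_tip (a point): free end of the clamp's red handle grip (18 mm thick, its last 73 mm red). Shut, it stands about 190 mm above the bench, leaning slightly to the carousel. Pushed outwards along the board's +y (about 5 N at the tip to bring it over centre, then very little) it swings down by about 95 degrees until it lies nearly level, pointing outwards, about 37 mm above the bench, and stays there
- handle_root (a point): rivet at the foot of the red handle, 118 mm from its tip; shut, it lies 72 mm above the bench, 238 mm to +y from the carousel's axis; it moves about 20 mm inwards and 30 mm down as the clamp opens
- jar_yellow_mid (a point): THE MARKED JAR: glass jar with a yellow screw lid, 56 mm diameter, 85 mm tall, about 0.2 kg, standing loose in a socket of the carousel; the point is its centre, half-way up
- jar_white_mid (a point): glass jar with a white screw lid, 56 mm diameter, 85 mm tall, about 0.2 kg, standing loose in a socket of the carousel; the point is its centre, half-way up
- jar_black_mid (a point): glass jar with a black screw lid, 56 mm diameter, 85 mm tall, about 0.2 kg, standing loose in a socket of the carousel; the point is its centre, half-way up
- jar_blue_mid (a point): glass jar with a blue screw lid, 56 mm diameter, 85 mm tall, about 0.2 kg, standing loose in a socket of the carousel; the point is its centre, half-way up
- jar_red_mid (a point): glass jar with a red screw lid, 56 mm diameter, 85 mm tall, about 0.2 kg, standing loose in a socket of the carousel; the point is its centre, half-way up
- jar_grey_mid (a point): glass jar with a grey screw lid, 56 mm diameter, 85 mm tall, about 0.2 kg, standing loose in a socket of the carousel; the point is its centre, half-way up
- pricer: blue price-label gun lying on its side, about 125 x 100 x 45 mm; origin underneath, at the edge of its grip
- discs: stack of discs on a black spindle base, 132 mm diameter, 83 mm tall; origin at the centre of its underside
- cases: loose pile of four disc cases, 135 x 190 x 58 mm, on the left of the bench; origin at the centre of its underside
- tape: black tape dispenser, 150 x 60 x 96 mm; origin at the centre of its underside
Things that resemble listed ones, but are neither listed nor needed, are in the scene too. Leave any turquoise look-alike of the part that bears jar_white_mid alone. What is shaped like the part that bears jar_red_mid but turquoise is not meant.

How it is judged:
By the outcome, as a careful person would: the job done as asked, in the order asked, and still so for the second after the job is handed in, while the arm keeps its last pose, push and grip.
It also fails if it takes over 51 s, if anything falls off the work surface, if the arm or the gripper's body presses on something with over 40 N, if the wrist force passes 120 N, or if a joint passes its speed limit or range.

## Working session

There is one attempt and no reset: what is moved stays moved. The work goes in short steps, Python scripts to look and compute and a shell command to move; the robot and the scene stay as the last step left them, time stands still between calls to the robot, and variables do not carry over. Pictures are saved under pics/ and viewed, at most 10 in all, crops included, and the job is handed in when it is done.

```bash
ls; mkdir -p pics; python3 - <<'E'
from plant import manip
import cv2,numpy as np
s=manip.state();print(s,manip.grip_point_offset)
for n in("scene","top"):
    p,d=manip.grab_frame(n);cv2.imwrite(f"pics/{n}0.png",p[:,:,::-1]);np.savez(f"{n}0.npz",p=p,d=d)
    m=manip.camera_model(n);print(n,m)
E
```

```text
pics
{'time': 0.0, 'joint_pos': array([-1.45701249e+00,  5.33587067e-02,  1.61427920e+00, -1.81946175e-06,
        1.47596984e+00, -1.19009035e-01]), 'joint_vel': array([ 6.12705842e-05, -6.97277162e-04, -6.10673097e-05,  2.89164921e-04,
        7.43474161e-04, -1.28208044e-03]), 'joint_efforts': array([ 2.30477781e-03, -3.93685877e+01, -3.70173490e+01,  1.32105820e-04,
        7.12530789e-03,  7.72292651e-06]), 'tool_pos': array([ 0.14410982, -0.60753375,  0.2300707 ]), 'tool_rot': array([-1.00754081e-03,  9.93233065e-01,  1.16133816e-01,  1.72674720e-06]), 'contact_force': array([ 0.09590644, -0.47364268, -0.91840147]), 'ft_torque': array([ 0.0199567 , -0.04825874,  0.02928267]), 'grasp_force': 0.0, 'gripper_width': 1.0010272292820481} 0.0187
scene {'mtx': array([[380.22144763,   0.        , 254.85965631],
       [  0.        , 380.22144763, 191.81834751],
       [  0.        ,   0.        ,   1.        ]]), 'k1': -0.07150070719255235, 'world_to_cam': array([[-0.54376868,  0.83919235,  0.00847423,  0.25450678],
       [ 0.5700138 ,  0.37672337, -0.73018064, -0.17591977],
       [-0.61595445, -0.39221894, -0.68320159,  1.71382969],
       [ 0.        ,  0.        ,  0.        ,  1.        ]])}
top {'mtx': array([[383.40499023,   0.        , 256.85058561],
       [  0.        , 383.40499023, 192.84676413],
       [  0.        ,   0.        ,   1.        ]]), 'k1': -0.1094768411878884, 'world_to_cam': array([[ 9.45485630e-03, -9.99934660e-01, -6.42505048e-03,
        -3.45710204e-04],
       [-9.96006165e-01, -8.84683896e-03, -8.88451001e-02,
         4.85581375e-01],
       [ 8.87824536e-02,  7.23940755e-03, -9.96024732e-01,
         1.27924122e+00],
       [ 0.00000000e+00,  0.00000000e+00,  0.00000000e+00,
         1.00000000e+00]])}
```

View pics/top0.png

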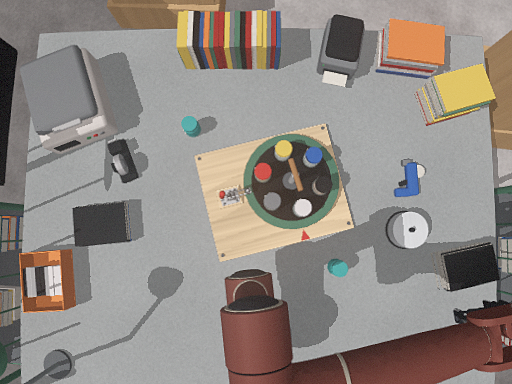

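View pics/scene0.png

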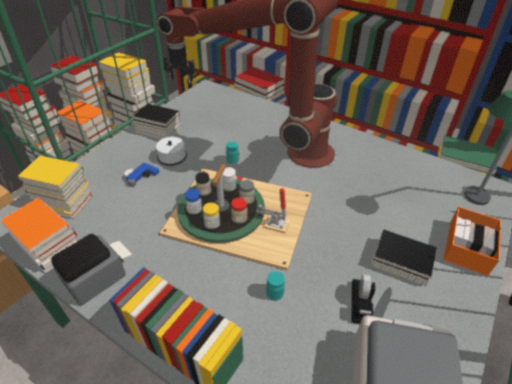

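The top view shows the carousel axis at about (293,181), the yellow lid at (284,149), the pointer at (305,235) and the clamp's red handle at about (222,195). The T-bar runs from (290,160) to (300,190). The scene view shows the red handle standing up at (283,200).

```bash
cat > h.py <<'E'
import cv2,numpy as np
from plant import manip
def ray(m,uv):
    K=m["mtx"];uv=np.atleast_2d(np.array(uv,float))
    n=cv2.undistortPoints(uv[:,None],K,np.array([m["k1"],0,0,0,0.]))[:,0]
    T=np.linalg.inv(m["world_to_cam"]);d=np.c_[n,np.ones(len(n))]@T[:3,:3].T
    return T[:3,3],d
def plane(m,uv,z):
    o,d=ray(m,uv);return o+d*((z-o[2])/d[:,2])[:,None]
def depthpt(m,uv,d):
    o,r=ray(m,uv);return np.array([o+q*d[int(round(v)),int(round(u))] for q,(u,v) in zip(r,np.atleast_2d(uv))])
def tri(m1,a,m2,b):
    o1,d1=ray(m1,a);o2,d2=ray(m2,b);d1=d1[0];d2=d2[0]
    t=np.linalg.lstsq(np.c_[d1,-d2],o2-o1,rcond=None)[0]
    return (o1+t[0]*d1+o2+t[1]*d2)/2, np.linalg.norm(o1+t[0]*d1-o2-t[1]*d2)
def blobs(p,lo,hi,roi,amin=8):
    h=cv2.cvtColor(p,cv2.COLOR_RGB2HSV);k=cv2.inRange(h,lo,hi);x0,y0,x1,y1=roi
    z=np.zeros_like(k);z[y0:y1,x0:x1]=k[y0:y1,x0:x1]
    n,l,s,c=cv2.connectedComponentsWithStats(z);return [(c[i],s[i],l==i) for i in range(1,n) if s[i,4]>=amin]
E
python3 - <<'E'
from h import *
t=np.load("top0.npz");p,d=t["p"],t["d"];m=manip.camera_model("top");R=(195,120,360,262)
for n,lo,hi,z in(("yel",(22,140,120),(32,255,255),.135),("red",(0,150,100),(8,255,255),.135),("red",(0,150,100),(8,255,255),.018),("green",(60,60,30),(90,255,200),.045),("blue",(105,120,60),(125,255,255),.135),("wood?",(8,110,80),(18,255,230),.205)):
    for c,s,k in blobs(p,lo,hi,R,6):
        print(n,c.round(1),s,plane(m,c,z)[0].round(4),"depth",depthpt(m,c,d)[0].round(4))
        if n=="green" and s[4]>200:
            e=cv2.fitEllipse(max(cv2.findContours(k.astype(np.uint8),cv2.RETR_EXTERNAL,cv2.CHAIN_APPROX_NONE)[0],key=len));print(e,plane(m,e[0],.045))
# corners (screws)
print(plane(m,[[195,156],[327,124],[355,226],[220,260]],.018).round(3))
s=np.load("scene0.npz");P,D=s["p"],s["d"];M=manip.camera_model("scene")
for c,q,k in blobs(P,(0,150,90),(9,255,255),(170,150,320,260),6):
    print("scene red",c.round(1),q);ys,xs=np.nonzero(k);
    for y in(ys.min()+1,ys.max()): print(depthpt(M,[xs[ys==y].mean(),y],D).round(4))
for c,q,k in blobs(P,(22,120,100),(33,255,255),(170,150,320,260),6): print("scene yel",c.round(1),q,depthpt(M,c,D))
cv2.imwrite("pics/crop1.png",np.hstack([cv2.resize(p[120:265,190:360,::-1],None,fx=3.0,fy=3.0,interpolation=cv2.INTER_CUBIC),cv2.resize(P[165:265,235:325,::-1],(280,435) and None,fx=3.2,fy=4.35,interpolation=cv2.INTER_CUBIC)]))
E
```

```text
yel [283.6 155.2] [279 154  10   3  11] [ 0.5944 -0.0794  0.135 ] depth [ 0.5955 -0.0797  0.1295]
red [262.7 170.6] [254 163  18  17 218] [ 0.5452 -0.0143  0.135 ] depth [ 0.5458 -0.0143  0.1313]
red [221.8 194. ] [220 191   5   7  28] [0.471  0.1119 0.135 ] depth [0.4657 0.1057 0.1975]
red [304.5 236. ] [302 232   7   8  36] [ 0.3436 -0.1443  0.135 ] depth [ 0.341  -0.1579  0.0191]
red [262.7 170.6] [254 163  18  17 218] [ 0.5626 -0.0151  0.018 ] depth [ 0.5458 -0.0143  0.1313]
red [221.8 194. ] [220 191   5   7  28] [0.481  0.1235 0.018 ] depth [0.4657 0.1057 0.1975]
red [304.5 236. ] [302 232   7   8  36] [ 0.341 -0.158  0.018] depth [ 0.341  -0.1579  0.0191]
green [196.7 128.3] [195 120   6  17  65] [0.7022 0.2108 0.045 ] depth [0.7    0.2093 0.0537]
green [286.3 141.9] [248 134  74  29 366] [ 0.657  -0.0938  0.045 ] depth [ 0.6384 -0.088   0.1276]
((288.4824523925781, 187.9266815185547), (94.37614440917969, 104.19053649902344), 25.143877029418945) [[ 0.50089586 -0.10143733  0.045     ]]
green [324.3 148.7] [323 147   4   4   6] [ 0.6354 -0.2227  0.045 ] depth [ 0.6367 -0.2237  0
[... 809 characters left out ...]
1 -0.2558  0.0517]
blue [313.7 154.6] [306 147  16  16 210] [ 0.5974 -0.1736  0.135 ] depth [ 0.599  -0.1749  0.1263]
wood? [295.1 174. ] [288 158  15  33 182] [ 0.5255 -0.1086  0.205 ] depth [ 0.5253 -0.1085  0.2061]
[[ 0.612  0.219  0.018]
 [ 0.729 -0.238  0.018]
 [ 0.376 -0.33   0.018]
 [ 0.258  0.126  0.018]]
scene red [239.3 178. ] [237 177   5   3  11]
[[ 0.3426 -0.1586  0.0219]]
[[ 0.3405 -0.1552  0.0165]]
scene red [282.4 197.8] [280 189   5  19  68]
[[0.4775 0.108  0.1957]]
[[0.4765 0.1182 0.1214]]
scene red [238.3 203.7] [231 197  17  14 175]
[[ 0.5317 -0.0293  0.1299]]
[[ 0.57   -0.003   0.1185]]
scene yel [210.4 208.8] [203 202  16  15 187] [[ 0.62616998 -0.07585862  0.13094945]]
```

View pics/crop1.png

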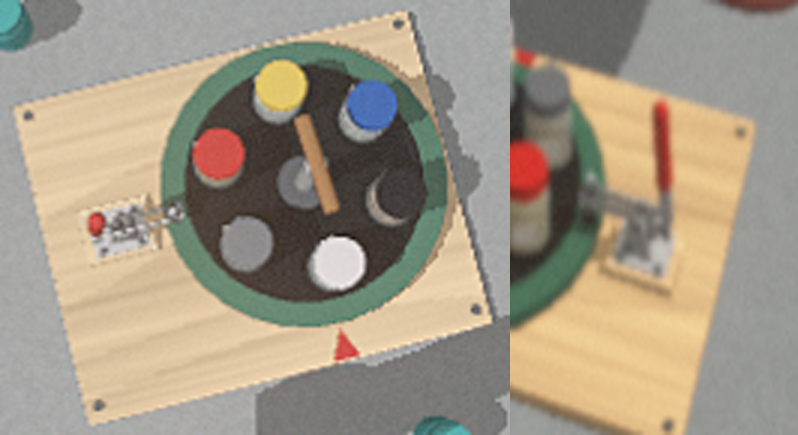

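The axis is at about (0.5255, -0.1085). The board's x axis is at about 15°, and the yellow jar is at about 18°, so it needs roughly +177°. I'll set off towards the inner side of the red handle with the fingers shut.

```bash
cat > where.py <<'E'
from h import *
s=manip.state();A=np.array([.5255,-.1085]);th=np.radians(15)
X=np.array([np.cos(th),np.sin(th)]);Y=np.array([-X[1],X[0]])
w,x,y,z=s["tool_rot"];a=2*np.arctan2(y,x);r=s["tool_pos"][:2]-A
print("t",round(s["time"],2),"xb,yb,z",(r@X).round(4),(r@Y).round(4),s["tool_pos"][2].round(4),"xang deg",np.degrees(a).round(2),"F",s["contact_force"].round(1),"g",round(s["gripper_width"],2),round(s["grasp_force"],1),"j6",s["joint_pos"][5].round(2))
E
python3 -m crank '[{"x":2.5,"y":-3,"turn":-0.03},{"x":2.5,"y":-3},{"x":2.5,"y":-3},{"x":2.5,"y":-3},{"x":2.5,"y":-3}]' 0
python3 -m crank '[{"x":2.5,"y":-3},{"x":2.5,"y":-3},{"x":2.5,"y":-3},{"x":2.5,"y":-3},{"x":2.5,"y":-3}]'
python3 -m crank '[{"x":2.5,"y":-3},{"x":2.5,"y":-3},{"x":2.5,"y":-3},{"x":2.5,"y":-3},{"x":2.5,"y":-3}]'
python3 where.py
python3 - <<'E'
from h import *
m=manip.camera_model("top");t=np.load("top0.npz")
for c,s,k in blobs(t["p"],(20,110,120),(32,255,255),(265,138,298,160),6): print(c,s,(plane(m,c,.13)[0][:2]-[.5255,-.1085]).round(4))
for c in([283.7,148.3],[313.7,154.6],[262.7,170.6],[302.5,207.5],[272,201]):
  q=plane(m,c,.130)[0][:2]-[.5255,-.1085];print(q.round(4),np.hypot(*q).round(4),np.degrees(np.arctan2(q[1],q[0])).round(1))
k=blobs(t["p"],(8,110,80),(18,255,230),(195,120,360,262),100)[0][2];ys,xs=np.nonzero(k)
P=plane(m,np.c_[xs,ys],.205)[:,:2];print(np.degrees(np.arctan2(*np.linalg.svd(P-P.mean(0))[2][0][::-1])))
E
```

```text
t 0.1 xb,yb,z -0.4976 -0.3834 0.2302 xang deg 13.34 F [-0.5 -0.6 -0.3] g 1.0 0.0 j6 -0.12
[283.49350649 148.14285714] [275 140  18  17 231] [0.0924 0.0293]
[0.0919 0.0287] 0.0962 17.3
[ 0.0728 -0.0658] 0.0981 -42.1
[0.0204 0.0942] 0.0964 77.8
[-0.094  -0.0302] 0.0987 -162.2
[-0.0746  0.0646] 0.0986 139.1
-161.5591934496993schema error: expected keys x, y, z, turn
schema error: expected keys x, y, z, turn
schema error: expected keys x, y, z, turn
```

```bash

python3 -m crank '[{"x":2.5,"y":-3,"z":0,"turn":-0.03},{"x":2.5,"y":-3,"z":0,"turn":0},{"x":2.5,"y":-3,"z":0,"turn":0},{"x":2.5,"y":-3,"z":0,"turn":0},{"x":2.5,"y":-3,"z":0,"turn":0}]' 0
python3 -m crank '[{"x":2.5,"y":-3,"z":0,"turn":0},{"x":2.5,"y":-3,"z":0,"turn":0},{"x":2.5,"y":-3,"z":0,"turn":0},{"x":2.5,"y":-3,"z":0,"turn":0},{"x":2.5,"y":-3,"z":0,"turn":0}]'
python3 -m crank '[{"x":2.5,"y":-3,"z":0,"turn":0},{"x":2.5,"y":-3,"z":0,"turn":0},{"x":2.5,"y":-3,"z":0,"turn":0},{"x":2.5,"y":-3,"z":0,"turn":0},{"x":0,"y":0,"z":0,"turn":0}]'
python3 where.py
```

```text
time: 0.6
tool_pos: [0.2273, -0.4296, 0.2306]
tool_rot: [-0.001, 0.991, 0.131, -0.0]
contact_force: [-0.0, -0.7, 0.0]
gripper_width: 0.147
grasp_force: 0.0
time: 1.1
tool_pos: [0.3089, -0.2523, 0.2308]
tool_rot: [-0.0, 0.991, 0.131, -0.0]
contact_force: [0.7, 0.2, 0.4]
gripper_width: -0.002
grasp_force: 0.0
time: 1.6
tool_pos: [0.3749, -0.1086, 0.2309]
tool_rot: [-0.001, 0.991, 0.135, 0.0]
contact_force: [0.5, -0.9, 0.9]
gripper_width: -0.0
grasp_force: 0.0
t 1.6 xb,yb,z -0.1455 0.0389 0.2309 xang deg 15.47 F [ 0.5 -0.9  0.9] g -0.0 0.0 j6 0.83
```

```bash

python3 -m crank '[{"x":2.9,"y":-2.7,"z":0,"turn":0},{"x":2.9,"y":-2.7,"z":0,"turn":0},{"x":2.9,"y":-2.7,"z":0,"turn":0},{"x":2.9,"y":-2.7,"z":0,"turn":0},{"x":2.9,"y":-2.7,"z":0,"turn":0}]'
python3 -m crank '[{"x":0,"y":0,"z":0,"turn":0},{"x":0,"y":0,"z":0,"turn":0}]'
python3 where.py
python3 - <<'E'
from h import *
a=[]
for n in("wrist","scene"):
    p,d=manip.grab_frame(n);a.append(p[:,:,::-1]);np.savez(f"{n}1.npz",p=p,d=d,w=manip.camera_model(n)["world_to_cam"])
cv2.imwrite("pics/w1.png",np.hstack([cv2.resize(a[0],(400,300)),cv2.resize(a[1][140:290,150:350],(400,300))]))
E
```

```text
time: 2.1
tool_pos: [0.4796, 0.0566, 0.2309]
tool_rot: [0.0, 0.991, 0.131, -0.0]
contact_force: [0.7, 0.1, 0.9]
gripper_width: 0.0
grasp_force: 0.0
time: 2.3
tool_pos: [0.4789, 0.0557, 0.2306]
tool_rot: [0.0, 0.991, 0.132, -0.001]
contact_force: [0.0, -0.7, 0.3]
gripper_width: 0.001
grasp_force: 0.0
t 2.3 xb,yb,z -0.0025 0.1707 0.2306 xang deg 15.12 F [ 0.  -0.7  0.3] g 0.0 0.0 j6 1.27
```

View pics/w1.png

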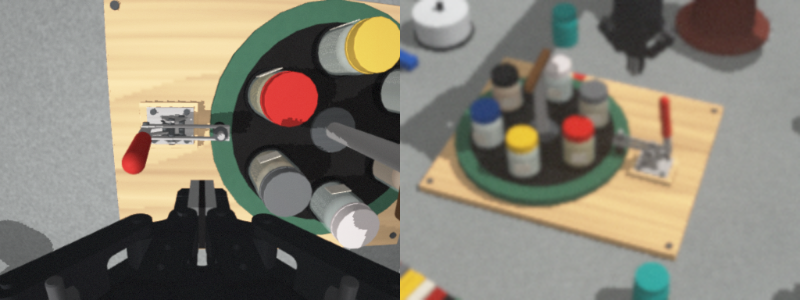

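The wrist view shows the red handle tip (about 130,165 in the left half) clear to the outer side of the closed fingers, and the clamp arm lies below. I'll descend beside it and push outwards gently.

```bash

python3 -m crank '[{"x":0.25,"y":0,"z":3.2,"turn":0},{"x":0,"y":0,"z":3.3,"turn":0},{"x":0,"y":-0.8,"z":0,"turn":0},{"x":0,"y":-0.6,"z":0,"turn":0}]'
python3 -m crank '[{"x":0,"y":-0.6,"z":0,"turn":0},{"x":0,"y":-0.6,"z":0,"turn":0},{"x":0,"y":-0.5,"z":0,"turn":0}]'
python3 where.py
```

```text
time: 2.8
tool_pos: [0.4772, 0.0697, 0.1664]
tool_rot: [-0.0, 0.991, 0.13, -0.001]
contact_force: [0.5, -0.6, 0.1]
gripper_width: -0.001
grasp_force: 0.0
time: 3.1
tool_pos: [0.4743, 0.0869, 0.1681]
tool_rot: [0.0, 0.991, 0.131, 0.002]
contact_force: [0.9, -2.1, 1.2]
gripper_width: 0.004
grasp_force: 0.9
t 3.1 xb,yb,z 0.0011 0.202 0.1681 xang deg 15.08 F [ 0.9 -2.1  1.2] g 0.0 0.9 j6 1.33
```

```bash

python3 -m crank '[{"x":0,"y":-0.7,"z":0.1,"turn":0},{"x":0,"y":-0.7,"z":0.2,"turn":0},{"x":0,"y":-0.7,"z":0.2,"turn":0},{"x":0,"y":-0.7,"z":0.2,"turn":0}]'; python3 where.py
python3 -m crank '[{"x":0,"y":-0.7,"z":0.3,"turn":0},{"x":0,"y":-0.7,"z":0.4,"turn":0},{"x":0,"y":-0.7,"z":0.4,"turn":0},{"x":0,"y":-0.7,"z":0.5,"turn":0}]'; python3 where.py
```

```text
time: 3.5
tool_pos: [0.4657, 0.1142, 0.1588]
tool_rot: [-0.0, 0.991, 0.131, -0.0]
contact_force: [0.2, 0.1, 0.0]
gripper_width: -0.002
grasp_force: 0.0
t 3.5 xb,yb,z -0.0001 0.2306 0.1588 xang deg 15.07 F [0.2 0.1 0. ] g -0.0 0.0 j6 1.39
time: 3.9
tool_pos: [0.4587, 0.1411, 0.1429]
tool_rot: [-0.0, 0.991, 0.131, 0.0]
contact_force: [-0.6, 1.1, -0.2]
gripper_width: -0.004
grasp_force: 0.0
t 3.9 xb,yb,z 0.0001 0.2584 0.1429 xang deg 15.06 F [-0.6  1.1 -0.2] g -0.0 0.0 j6 1.45
```

```bash
cat > hand.py <<'E'
from h import *
p,d=manip.grab_frame("scene");M=manip.camera_model("scene");A=np.array([.5255,-.1085]);th=np.radians(15)
X=np.array([np.cos(th),np.sin(th)]);Y=np.array([-X[1],X[0]])
for c,q,k in blobs(p,(0,150,70),(9,255,255),(262,160,330,290),6):
    ys,xs=np.nonzero(k);o=depthpt(M,np.c_[xs,ys],d);b=np.c_[(o[:,:2]-A)@X,(o[:,:2]-A)@Y,o[:,2]]
    i,j=b[:,1].argmin(),b[:,1].argmax();print(c.round(1),q[4],"xb,yb,z",b[i].round(3),b[j].round(3),"top",b[b[:,2].argmax()].round(3))
import sys
if len(sys.argv)>1: cv2.imwrite(sys.argv[1],cv2.resize(p[140:290,170:370,::-1],(800,600)))
E
python3 hand.py pics/s2.png
```

```text
[302.9 219. ] 70 xb,yb,z [0.003 0.265 0.07 ] [0.009 0.342 0.091] top [0.006 0.337 0.097]
```

View pics/s2.png

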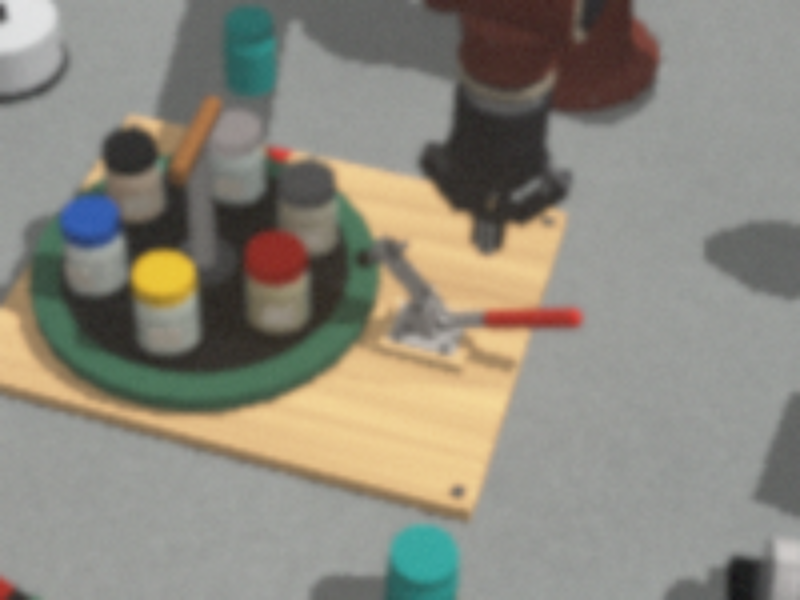

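The handle has swung over centre by itself to about 70°, with its tip near z 0.09 (580,318), and the arm is half raised. Now I'll go out above the tip and press it down to its stop.

```bash

python3 -m crank '[{"x":0,"y":-2,"z":0,"turn":0},{"x":0,"y":-2,"z":0,"turn":0},{"x":0,"y":-0.6,"z":1.5,"turn":0},{"x":0,"y":0,"z":2,"turn":0}]'; python3 where.py
python3 -m crank '[{"x":0,"y":0,"z":1,"turn":0},{"x":0,"y":0,"z":1,"turn":0},{"x":0,"y":0,"z":0.7,"turn":0},{"x":0,"y":0,"z":0.7,"turn":0}]'; python3 where.py
python3 hand.py
```

```text
time: 4.35
tool_pos: [0.4475, 0.1858, 0.1082]
tool_rot: [-0.0, 0.991, 0.132, 0.001]
contact_force: [-0.4, -0.1, -1.0]
gripper_width: -0.0
grasp_force: 0.0
t 4.35 xb,yb,z 0.0008 0.3044 0.1082 xang deg 15.15 F [-0.4 -0.1 -1. ] g -0.0 0.0 j6 1.55
time: 4.75
tool_pos: [0.4472, 0.1848, 0.0739]
tool_rot: [0.0, 0.991, 0.131, 0.0]
contact_force: [-0.8, 0.7, 0.9]
gripper_width: -0.004
grasp_force: 0.0
t 4.75 xb,yb,z 0.0003 0.3035 0.0739 xang deg 15.03 F [-0.8  0.7  0.9] g -0.0 0.0 j6 1.55
[299.9 226.1] 83 xb,yb,z [0.008 0.258 0.04 ] [0.012 0.338 0.042] top [0.013 0.29  0.052]
```

```bash

python3 -m crank '[{"x":0,"y":0,"z":0.6,"turn":0},{"x":0,"y":0,"z":0.5,"turn":0},{"x":0,"y":0,"z":0.4,"turn":0},{"x":0,"y":0,"z":0,"turn":0}]'; python3 where.py
python3 -m crank '[{"x":0,"y":0,"z":0.3,"turn":0},{"x":0,"y":0,"z":0.3,"turn":0},{"x":0,"y":0,"z":0,"turn":0}]'; python3 where.py
python3 hand.py
```

```text
time: 5.2
tool_pos: [0.4465, 0.1849, 0.0587]
tool_rot: [0.0, 0.991, 0.131, -0.001]
contact_force: [0.2, 0.0, -1.4]
gripper_width: -0.001
grasp_force: 0.0
t 5.2 xb,yb,z -0.0003 0.3038 0.0587 xang deg 15.06 F [ 0.2  0.  -1.4] g -0.0 0.0 j6 1.55
time: 5.5
tool_pos: [0.4466, 0.185, 0.0529]
tool_rot: [0.0, 0.991, 0.131, -0.0]
contact_force: [-0.1, -0.8, -0.3]
gripper_width: 0.0
grasp_force: 0.0
t 5.5 xb,yb,z -0.0002 0.3039 0.0529 xang deg 15.06 F [-0.1 -0.8 -0.3] g 0.0 0.0 j6 1.55
[299.9 226.1] 82 xb,yb,z [0.007 0.257 0.04 ] [0.011 0.338 0.041] top [0.007 0.332 0.051]
```

```bash

python3 -m crank '[{"x":0,"y":0,"z":0.3,"turn":0},{"x":0,"y":0,"z":0.2,"turn":0},{"x":0,"y":0,"z":0,"turn":0}]'; python3 where.py
python3 -m crank '[{"x":0,"y":0,"z":0.2,"turn":0},{"x":0,"y":0,"z":0.1,"turn":0},{"x":0,"y":0,"z":0,"turn":0}]'; python3 where.py
python3 hand.py
```

```text
time: 5.85
tool_pos: [0.4466, 0.1849, 0.0479]
tool_rot: [0.0, 0.991, 0.131, -0.0]
contact_force: [0.5, 1.0, 0.4]
gripper_width: 0.001
grasp_force: 0.0
t 5.85 xb,yb,z -0.0002 0.3038 0.0479 xang deg 15.06 F [0.5 1.  0.4] g 0.0 0.0 j6 1.55
time: 6.15
tool_pos: [0.4482, 0.1853, 0.0466]
tool_rot: [-0.0, 0.991, 0.131, 0.001]
contact_force: [0.5, -9.9, 7.2]
gripper_width: 0.001
grasp_force: 5.0
t 6.15 xb,yb,z 0.0014 0.3038 0.0466 xang deg 15.07 F [ 0.5 -9.9  7.2] g 0.0 5.0 j6 1.55
[300.  226.4] 73 xb,yb,z [0.007 0.26  0.051] [0.907 0.413 1.04 ] top [0.907 0.413 1.04 ]
```

```bash

python3 -m crank '[{"x":0,"y":0,"z":-1,"turn":0},{"x":0,"y":0,"z":-4.5,"turn":0},{"x":0,"y":0,"z":-4.5,"turn":0},{"x":0,"y":0,"z":-4.5,"turn":0},{"x":0,"y":0,"z":-4.5,"turn":0}]'
python3 -m crank '[{"x":0,"y":4,"z":-0.5,"turn":-0.055},{"x":0.2,"y":4,"z":0,"turn":0},{"x":0.2,"y":4,"z":0,"turn":0},{"x":0.2,"y":4,"z":0,"turn":0},{"x":0.2,"y":4,"z":0,"turn":0}]' 70
python3 -m crank '[{"x":0.2,"y":3,"z":0,"turn":0},{"x":0.2,"y":3,"z":0,"turn":0},{"x":0.2,"y":2,"z":0,"turn":0},{"x":0,"y":0,"z":0,"turn":0}]'
python3 where.py; python3 hand.py
python3 - <<'E'
from h import *
a=[]
for n in("wrist","scene"):
    m=manip.camera_model(n);p,d=manip.grab_frame(n);a.append(p[:,:,::-1]);np.savez(f"{n}3.npz",p=p,d=d)
    if n=="wrist":
        for c,s,k in blobs(p,(6,90,50),(20,255,255),(0,0,512,384),200):
            ys,xs=np.nonzero(k);P=plane(m,np.c_[xs,ys],.205);print(c.round(),s,P.mean(0).round(4),depthpt(m,c,d)[0].round(3))
cv2.imwrite("pics/w3.png",np.hstack([cv2.resize(a[0],(400,300)),cv2.resize(a[1][140:290,150:350],(400,300))]))
E
```

```text
time: 6.7
tool_pos: [0.4461, 0.1848, 0.2369]
tool_rot: [0.0, 0.991, 0.131, -0.0]
contact_force: [0.8, -0.1, -1.1]
gripper_width: -0.0
grasp_force: 0.0
time: 7.2
tool_pos: [0.5147, -0.0046, 0.2403]
tool_rot: [-0.0, 0.987, 0.158, -0.0]
contact_force: [0.3, 1.2, -0.8]
gripper_width: 0.699
grasp_force: 0.0
time: 7.6
tool_pos: [0.5458, -0.0789, 0.2399]
tool_rot: [-0.0, 0.988, 0.157, -0.001]
contact_force: [0.1, 0.6, 0.1]
gripper_width: 0.7
grasp_force: 0.0
t 7.6 xb,yb,z 0.0273 0.0233 0.2399 xang deg 18.06 F [0.1 0.6 0.1] g 0.7 0.0 j6 0.98
[299.6 226. ] 86 xb,yb,z [0.01  0.258 0.048] [0.907 0.413 1.04 ] top [0.907 0.413 1.04 ]
[413. 104.] [362  50  74  99 647] [ 0.6339 -0.1354  0.205 ] [ 0.66  -0.217  0.019]
[116. 169.] [ 56 146  77  59 723] [0.5498 0.0074 0.205 ] [0.492 0.071 0.03 ]
[298. 250.] [ 283  176   33  154 4115] [ 0.5343 -0.1056  0.205 ] [ 0.535 -0.105  0.205]
```

View pics/w3.png

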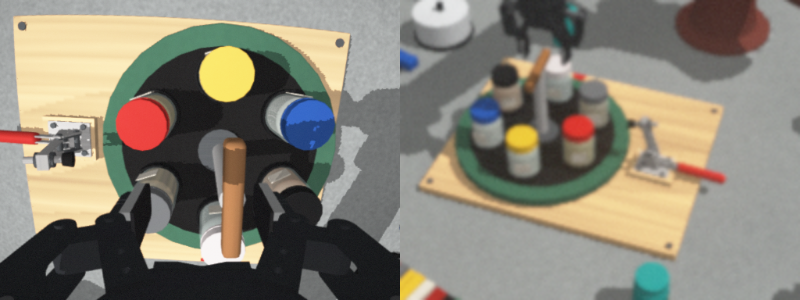

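The wrist view shows the T-bar at full-resolution pixels (283–316, 176–330), directly below and parallel to the tool. The clamp arm is upright and the handle lies level. The 22 mm post is wider than the bar, so I'll grip with the fingertips just at the bar's underside (TCP z about 0.185).

```bash

python3 -m crank '[{"x":-1.45,"y":1.1,"z":0,"turn":0},{"x":-1.4,"y":1.1,"z":0,"turn":0},{"x":0,"y":0,"z":2.5,"turn":0},{"x":0,"y":0,"z":2,"turn":0},{"x":0,"y":0,"z":1,"turn":0}]' 70
python3 -m crank '[{"x":0,"y":0,"z":0,"turn":0}]'; python3 where.py
```

```text
time: 8.25
tool_pos: [0.5241, -0.1055, 0.1833]
tool_rot: [-0.001, 0.987, 0.159, -0.001]
contact_force: [-0.1, 0.4, -0.3]
gripper_width: 0.703
grasp_force: 0.0
time: 8.35
tool_pos: [0.5242, -0.1057, 0.1835]
tool_rot: [-0.001, 0.987, 0.159, -0.002]
contact_force: [-0.5, -0.0, 0.0]
gripper_width: 0.697
grasp_force: 0.0
t 8.35 xb,yb,z -0.0005 0.003 0.1835 xang deg 18.28 F [-0.5 -0.   0. ] g 0.7 0.0 j6 0.91
```

```bash

python3 -m crank '[{"x":0.05,"y":0.3,"z":-0.15,"turn":0},{"x":0,"y":0,"z":0,"turn":0}]'; python3 where.py
python3 -m crank '[{"x":0,"y":0,"z":0,"turn":0},{"x":0,"y":0,"z":0,"turn":0},{"x":0,"y":0,"z":0,"turn":0},{"x":0,"y":0,"z":0,"turn":0},{"x":0,"y":0,"z":0,"turn":0}]' 0;  python3 where.py
python3 -m crank '[{"x":0,"y":0,"z":0,"turn":0},{"x":0,"y":0,"z":0,"turn":0},{"x":0,"y":0,"z":0,"turn":0}]';  python3 where.py
```

```text
time: 8.55
tool_pos: [0.5279, -0.11, 0.1887]
tool_rot: [0.001, 0.987, 0.158, 0.001]
contact_force: [-0.1, 0.0, -0.0]
gripper_width: 0.699
grasp_force: 0.0
t 8.55 xb,yb,z 0.0019 -0.0021 0.1887 xang deg 18.23 F [-0.1  0.  -0. ] g 0.7 0.0 j6 0.91
time: 9.05
tool_pos: [0.5269, -0.1093, 0.1877]
tool_rot: [-0.0, 0.987, 0.158, 0.0]
contact_force: [-3.0, 2.7, 5.8]
gripper_width: 0.217
grasp_force: 58.6
t 9.05 xb,yb,z 0.0012 -0.0011 0.1877 xang deg 18.22 F [-3.   2.7  5.8] g 0.22 58.6 j6 0.91
time: 9.35
tool_pos: [0.527, -0.1093, 0.1877]
tool_rot: [-0.0, 0.987, 0.158, 0.0]
contact_force: [-2.2, 2.7, 6.2]
gripper_width: 0.217
grasp_force: 58.7
t 9.35 xb,yb,z 0.0012 -0.0011 0.1877 xang deg 18.22 F [-2.2  2.7  6.2] g 0.22 58.7 j6 0.91
```

```bash

python3 -m crank '[{"x":0,"y":0,"z":0,"turn":-0.03},{"x":0,"y":0,"z":0,"turn":-0.06},{"x":0,"y":0,"z":0,"turn":-0.09},{"x":0,"y":0,"z":0,"turn":-0.09},{"x":0,"y":0,"z":0,"turn":-0.09}]';  python3 where.py
python3 -m crank '[{"x":0,"y":0,"z":0,"turn":-0.09},{"x":0,"y":0,"z":0,"turn":-0.09},{"x":0,"y":0,"z":0,"turn":-0.06},{"x":0,"y":0,"z":0,"turn":-0.03},{"x":0,"y":0,"z":0,"turn":0}]';  python3 where.py
cat > yel.py <<'E'
from h import *
p,d=manip.grab_frame("scene");M=manip.camera_model("scene");A=np.array([.5255,-.1085])
for n,lo,hi in(("yel",(22,130,80),(33,255,255)),("blue",(105,130,60),(125,255,255)),("red",(0,150,90),(8,255,255))):
  for c,q,k in blobs(p,lo,hi,(165,150,275,260),30):
    ys,xs=np.nonzero(k);o=depthpt(M,np.c_[xs,ys],d);t=o[o[:,2]>np.percentile(o[:,2],95)-.004];r=(t.min(0)+t.max(0))[:2]/2-A
    print(n,c.round(1),q[4],o[:,2].max().round(3),np.hypot(*r).round(3),np.degrees(np.arctan2(r[1],r[0])).round(1))
import sys
if len(sys.argv)>1: cv2.imwrite(sys.argv[1],cv2.resize(p[140:290,150:350,::-1],(800,600)))
E
python3 yel.py
```

```text
time: 9.85
tool_pos: [0.5271, -0.1096, 0.1877]
tool_rot: [0.0, 0.943, 0.334, 0.0]
contact_force: [-2.1, 1.9, 5.0]
gripper_width: 0.214
grasp_force: 58.6
t 9.85 xb,yb,z 0.0013 -0.0015 0.1877 xang deg 39.04 F [-2.1  1.9  5. ] g 0.21 58.6 j6 0.55
time: 10.35
tool_pos: [0.5273, -0.1098, 0.1877]
tool_rot: [0.0, 0.89, 0.457, 0.001]
contact_force: [-0.6, 1.5, 5.5]
gripper_width: 0.216
grasp_force: 58.7
t 10.35 xb,yb,z 0.0014 -0.0017 0.1877 xang deg 54.32 F [-0.6  1.5  5.5] g 0.22 58.7 j6 0.28
yel [228.9 208.3] 182 1.04 0.529 40.5
blue [200.7 205.2] 161 1.04 0.519 35.4
red [246.9 193.1] 150 0.135 0.096 111.7
```

```bash

python3 -m crank '[{"x":0,"y":0,"z":0,"turn":-0.04},{"x":0,"y":0,"z":0,"turn":-0.08},{"x":0,"y":0,"z":0,"turn":-0.1},{"x":0,"y":0,"z":0,"turn":-0.1},{"x":0,"y":0,"z":0,"turn":-0.1}]'
python3 -m crank '[{"x":0,"y":0,"z":0,"turn":-0.1},{"x":0,"y":0,"z":0,"turn":-0.1},{"x":0,"y":0,"z":0,"turn":-0.1},{"x":0,"y":0,"z":0,"turn":-0.1},{"x":0,"y":0,"z":0,"turn":-0.1}]'; python3 where.py
python3 -m crank '[{"x":0,"y":0,"z":0,"turn":-0.1},{"x":0,"y":0,"z":0,"turn":-0.1},{"x":0,"y":0,"z":0,"turn":-0.1},{"x":0,"y":0,"z":0,"turn":-0.1},{"x":0,"y":0,"z":0,"turn":-0.1}]'
python3 -m crank '[{"x":0,"y":0,"z":0,"turn":-0.1},{"x":0,"y":0,"z":0,"turn":-0.1},{"x":0,"y":0,"z":0,"turn":-0.1},{"x":0,"y":0,"z":0,"turn":-0.1},{"x":0,"y":0,"z":0,"turn":-0.1}]'; python3 where.py
python3 -m crank '[{"x":0,"y":0,"z":0,"turn":-0.1},{"x":0,"y":0,"z":0,"turn":-0.1},{"x":0,"y":0,"z":0,"turn":-0.1},{"x":0,"y":0,"z":0,"turn":-0.05},{"x":0,"y":0,"z":0,"turn":-0.02}]'
python3 -m crank '[{"x":0,"y":0,"z":0,"turn":0},{"x":0,"y":0,"z":0,"turn":0}]';python3 where.py
```

```text
time: 10.9
tool_pos: [0.5277, -0.1099, 0.1877]
tool_rot: [0.001, 0.774, 0.633, 0.001]
contact_force: [2.0, 1.5, 3.7]
gripper_width: 0.215
grasp_force: 58.6
time: 11.4
tool_pos: [0.5281, -0.1099, 0.1877]
tool_rot: [0.002, 0.593, 0.805, 0.001]
contact_force: [3.4, 1.2, 3.9]
gripper_width: 0.216
grasp_force: 58.5
t 11.4 xb,yb,z 0.0022 -0.0021 0.1877 xang deg 107.22 F [3.4 1.2 3.9] g 0.22 58.5 j6 -0.64
time: 11.9
tool_pos: [0.5286, -0.1097, 0.1878]
tool_rot: [0.002, 0.376, 0.927, 0.001]
contact_force: [3.5, 2.0, 2.3]
gripper_width: 0.22
grasp_force: 58.6
time: 12.4
tool_pos: [0.5288, -0.1093, 0.1878]
tool_rot: [0.003, 0.135, 0.991, 0.001]
contact_force: [4.5, 3.7, 3.0]
gripper_width: 0.22
grasp_force: 58.6
t 12.4 xb,yb,z 0.003 -0.0016 0.1878 xang deg 164.53 F [4.5 3.7 3. ] g 0.22 58.6 j6 -1.64
time: 12.9
tool_pos: [0.5288, -0.1089, 0.1877]
tool_rot: [0.003, -0.049, 0.999, 0.001]
contact_force: [5.0, 4.8, 2.1]
gripper_width: 0.215
grasp_force: 58.6
time: 13.1
tool_pos: [0.5288, -0.1089, 0.1878]
tool_rot: [0.003, -0.048, 0.999, 0.001]
contact_force: [4.4, 4.5, 2.3]
gripper_width: 0.217
grasp_force: 58.6
t 13.1 xb,yb,z 0.0031 -0.0013 0.1878 xang deg 185.52 F [4.4 4.5 2.3] g 0.22 58.6 j6 -2.01
```

```bash
cat > fin.py <<'E'
from h import *
import sys
m=manip.camera_model("wrist");p,d=manip.grab_frame("wrist");h,w=p.shape[:2]
L={}
for n,lo,hi in(("yel",(22,130,80),(33,255,255)),("blue",(105,130,60),(125,255,255)),("red",(0,150,90),(8,255,255))):
  for c,q,k in blobs(p,lo,hi,(0,0,w,h),150):
    K=max(cv2.findContours(k.astype(np.uint8),cv2.RETR_EXTERNAL,cv2.CHAIN_APPROX_NONE)[0],key=len)[:,0].astype(float)
    z=np.median(depthpt(m,np.c_[np.nonzero(k)[::-1]],d)[:,2]);P=plane(m,K,z)[:,:2].astype(np.float32)
    (x,y),r=cv2.minEnclosingCircle(P);print(n,c.round(),q[4],"z",z.round(4),"ctr",round(x,4),round(y,4),"r",round(r,4),"mean",plane(m,c,z)[0].round(4))
if len(sys.argv)>1:cv2.imwrite(sys.argv[1],p[:,:,::-1])
E
python3 fin.py pics/f1.png
```

```text
yel [258.  44.] 6752 z 0.1301 ctr 0.4307 -0.1179 r 0.0264 mean [ 0.4305 -0.1181  0.1301]
blue [393. 129.] 5981 z 0.13 ctr 0.4701 -0.0315 r 0.028 mean [ 0.4697 -0.0321  0.13  ]
red [124. 129.] 6013 z 0.13 ctr 0.4866 -0.1952 r 0.0283 mean [ 0.4858 -0.1949  0.13  ]
```

View pics/f1.png

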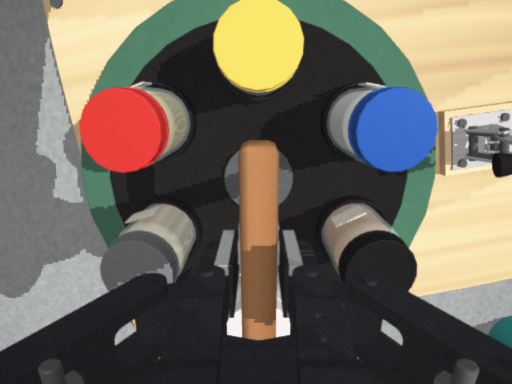

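The bar and the yellow lid both point to about 185.5°, and the pointer is at about 195°. I'll refine the board angle from its screws and edges before the last turn.

```bash
python3 - <<'E'
from h import *
t=np.load("top0.npz");p,d=t["p"],t["d"];m=manip.camera_model("top");g=cv2.cvtColor(p,cv2.COLOR_RGB2GRAY).astype(float)
S=[]
for u,v in((199.3,158.7),(322.7,127.7),(348.7,223.3),(222.7,255)):
    u0,v0=int(round(u)),int(round(v));w=g[v0-3:v0+4,u0-3:u0+4];k=np.clip(np.median(w)-20-w,0,None);yy,xx=np.mgrid[-3:4,-3:4]
    S.append([u0+(k*xx).sum()/k.sum(),v0+(k*yy).sum()/k.sum()])
P=plane(m,S,.018)[:,:2];print(np.round(S,1),P.round(4))
a=lambda q:np.degrees(np.arctan2(q[1],q[0]))
print("x edges",a(P[1]-P[2])-0,a(P[0]-P[3]),"y edges",a(P[0]-P[1])-90,a(P[3]-P[2])-90, "ctr",P.mean(0))
for th in(14.6,15):
    r=np.radians(th);X=np.array([np.cos(r),np.sin(r)]);Y=np.array([-X[1],X[0]]);c=P.mean(0)
    print(th,"axis from board", c+X*.0175-Y*.065)
E
```

```text
[[198.9 158.1]
 [322.9 127.2]
 [348.7 222.4]
 [222.5 254.7]] [[ 0.6042  0.2048]
 [ 0.7168 -0.2231]
 [ 0.3878 -0.3087]
 [ 0.2756  0.118 ]]
x edges 14.59293356073991 14.794950613826554 y edges 14.749280269824226 14.728520241568688 ctr [ 0.49610833 -0.05225863]
14.6 axis from board [ 0.52942775 -0.11074852]
15 axis from board [ 0.52983527 -0.11051448]
```

```bash

python3 -m crank '[{"x":0,"y":0,"z":0,"turn":-0.04},{"x":0,"y":0,"z":0,"turn":-0.06},{"x":0,"y":0,"z":0,"turn":-0.04},{"x":0,"y":0,"z":0,"turn":-0.02},{"x":0,"y":0,"z":0,"turn":0}]'
python3 -m crank '[{"x":0,"y":0,"z":0,"turn":0},{"x":0,"y":0,"z":0,"turn":0},{"x":0,"y":0,"z":0,"turn":0}]';python3 where.py; python3 fin.py; python3 hand.py; python3 yel.py pics/e1.png
```

```text
time: 13.65
tool_pos: [0.5288, -0.1087, 0.1877]
tool_rot: [0.003, -0.128, 0.992, 0.001]
contact_force: [4.9, 4.8, 2.2]
gripper_width: 0.222
grasp_force: 58.6
time: 13.95
tool_pos: [0.5288, -0.1087, 0.1878]
tool_rot: [0.003, -0.128, 0.992, 0.001]
contact_force: [5.0, 5.0, 2.4]
gripper_width: 0.219
grasp_force: 58.6
t 13.95 xb,yb,z 0.0032 -0.0011 0.1878 xang deg 194.69 F [5.  5.  2.4] g 0.22 58.6 j6 -2.17
yel [258.  44.] 6753 z 0.1301 ctr 0.4334 -0.1333 r 0.0263 mean [ 0.4333 -0.1335  0.1301]
blue [393. 129.] 5947 z 0.13 ctr 0.4586 -0.0417 r 0.0281 mean [ 0.4582 -0.0424  0.13  ]
red [124. 129.] 6004 z 0.13 ctr 0.5005 -0.2008 r 0.0282 mean [ 0.5    -0.2005  0.13  ]
[299.8 225.9] 87 xb,yb,z [0.008 0.257 0.046] [0.011 0.338 0.041] top [0.009 0.261 0.054]
yel [230.1 173.3] 106 1.04 0.443 42.0
blue [246.3 186.5] 115 1.04 0.483 44.7
red [203.2 176.4] 128 0.136 0.098 -100.8
```

View pics/e1.png

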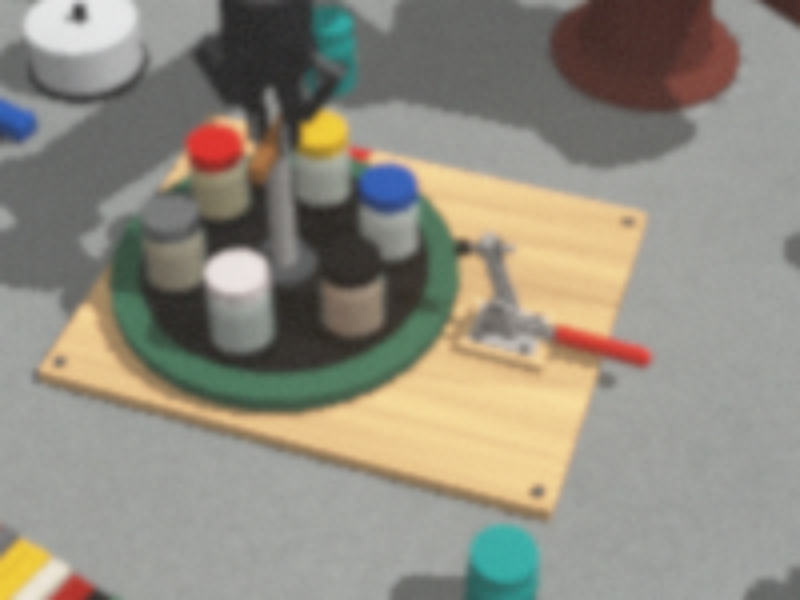

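The scene view shows the yellow-lid jar (325,130) at the red pointer (358,155), with all the jars upright. The clamp is open, its handle level (600,345), and the gripper is on the bar.

```bash
python3 -c "
from plant import manip
print(manip.job_done())"
```

```text
the job is handed in; nothing more can be done
None
```

I opened the clamp fully, then turned the carousel until the yellow-lid jar lined up with the red pointer (within about 1° by my measurements); the gripper is still holding the T-handle, all six jars are upright, and the job is handed in.

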